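# Clamp the ring mandrel in its bench holder

### The job

Two identical clamp holders stand open on the bench; one has the steel ring mandrel lying in it. Lock that mandrel holder: with its lever standing up, turn the clamp bolt clockwise (seen from above) until it is snug, then fold the lever down flat. Leave the lever of the empty holder standing open.

Things in the scene. Friction and masses are not known exactly. Their poses are not given: they have to be found in the camera images.
- clamp: Holder with the ring mandrel, fixed to the bench. Grey base 70 x 110 mm, jaw with dark steel strap, top at 56 mm. Origin: underside centre; z up. The mandrel (tapered steel bar, 304 mm, at most 25 mm thick) lies along the holder's x at y = +20, z = 32 mm and stands out over 110 mm at both ends. The bolt's vertical axis: x = 0, y = -18 mm; a steel fork on it (top 78 mm) carries the lever.
- clamp_bolt (a joint): Turn of that holder's clamp bolt, rad: 0 = snug (stop), grows unscrewing (counterclockwise from above); starts 0.75 to 1.3; friction 0.08 N m, stays where left; sinks 1.9 mm per rad screwed in. The standing lever turns with it: at value q the paddle's flat faces look along the holder's x turned counterclockwise by q. When snug, the lever folds towards the holder's -x (roughly at the robot).
- clamp_lever (a joint): That holder's flat steel lever: angle above level, rad; 0 = folded flat (stop), 1.57 = upright, starts 1.38 to 1.57; friction 0.1 N m, stays where left. Pivot on the bolt axis, 70 mm above the bench when snug. Paddle 22 mm wide, 10 mm thick, 16 to 66 mm from the pivot: its end is 136 mm up when upright; folded, its top face is level at 75 mm.
- spare_lever_tip (a point): End of the standing lever of the empty holder (identical, but without a mandrel), 66 mm from the lever's pivot, about 138 mm above the bench; to be left standing.

How it is judged:
On the way:
1. the mandrel holder's bolt is screwed in snug (within 0.17 rad of its stop) while its lever still stands (above 1.0 rad) (value of joint clamp_bolt below 0.17 rad and value of joint clamp_lever above 1 rad), for 0.2 s.
At the end, for the whole second after the job is handed in: The mandrel holder's bolt is within 0.2 rad of its snug stop, its lever is folded to within 0.17 rad (10 degrees) of level, and the end of the empty holder's lever is within 20 mm of where it was (value of joint clamp_bolt below 0.2 rad and value of joint clamp_lever below 0.17 rad and distance of spare_lever_tip from where it was at the start of the episode below 0.02 m); the robot touches nothing.
It fails at once if the empty holder's lever is knocked or folded (its end moved more than 20 mm) (distance of spare_lever_tip from where it was at the start of the episode above 0.02 m).
It also fails if it takes over 45 s, if anything falls off the work surface, if the arm or the gripper's body presses on something with over 40 N, if the wrist force passes 120 N, or if a joint passes its speed limit or range.

### The arm

A 7-joint arm with a two-finger parallel gripper is mounted at the origin on a cart in front of the work surface, level with it; the furniture and walls round the work are solid. World frame = base frame: x ahead of the robot, y to its left, z up, the work surface at z = 0. Lengths are in m, angles in rad, forces in N, time in s.
With the tool pointing down it reaches from about 0.425 to 0.925 m from the base axis. Payload 6.8 kg.
Tool frame: the origin (TCP) lies at the centre of the arm's flange, where the gripper is bolted on; the fingertips stand r.tcp_to_tips ahead of it and the grasp point (between the pads) lies 155 mm ahead of it (r.tcp_to_tips is the distance from the TCP to the fingertips, in m); z points along the fingers, y is the direction in which the jaws open and shut (so a half turn about z gives the same grasp; the last joint's range is limited). The gripper opens to 85 mm and grips with 20 to 120 N. Pads are 22 mm wide; open, the fingers measure 114 mm over their backs; the gripper's body (76 mm by 85 mm) begins 54 mm behind the grasp point. The pads swing forward as they close: fully open they stand 13 mm farther back than shut.
Start: joints at [-1.375, 0.477, 0.022, 1.555, -0.011, 1.109, -0.083], TCP at [0.202, 0.644, 0.405] pointing down, gripper open.
Joint ranges: [-2.96, 2.96], [-0.34, 2.1], [-1.41, 1.46], [0.24, 2.44], [-1.37, 4.51], [0.17, 1.92], [-2.96, 2.96]. Speed limits (rad/s): [2.39, 2.39, 3.14, 3.14, 3.14, 3.14, 3.14].

### API

Orientations are given as a unit quaternion [x, y, z, w].
In Python, from plant import r, snapshot, calibration, job gives the robot as it stands.
- The arm moves only by the shell command python3 -m jog 'ROWS' [OPENING] [FORCE]. ROWS is JSON, a list of rows, each an object with "offset": the shift along the world's x, y, z in mm, a list of three; "rotation": the turn, a rotation vector about the world's x, y, z in degrees, a list of three. In form: [{"offset": [tx, ty, tz], "rotation": [rx, ry, rz]}, ...]. A call has 1 to 12 rows; each row is the pose to reach, as a shift and turn from the pose measured when the call began; what a row does not reach only later rows make up. A row lasts 1/8 s, in which the tool goes at most 62.5 mm and 10.7 degrees, less where a joint would pass 70% of its speed; a pose out of reach is approached as far as the arm can. A call with a gripper value outside its range is refused whole. OPENING is the closure, from 0 (fully open) to 1 (shut), set as the call begins (- or left out, the last holds). The fingers move at their own pace and stop on an object; FORCE is the grip in N (left out, the last holds). Time passes only in rows, so rows that repeat a pose let the fingers close. It gives the time, the measured TCP pose, the force and the opening at its end, in the units of the state.
- r.state(): the state, without advancing time (a new reading comes with each control period).
- snapshot(name): name is "scene" or "top" or "wrist"; returns the picture (480x640x3 uint8, red, green, blue); there is no depth.
- calibration(name): a dict with "intrinsics" (3x3 intrinsics, pixels), "eye" and "attitude" of the camera in the world. Camera axes: x right, y down, z forward; pixel columns grow to the right and rows downward; lengths in m; the calibration is good to about 2 mm. A picture is of the moment at which its call begins: read the wrist's pose just before it. calibration takes no time and is no camera call; for the wrist camera it gives the pose at the moment of the call.
- job.finish_job(): hands the job in, once; it reports no verdict.
The state is a dict: "clock": time; "joint_positions": joint angles; "qd": joint speeds; "effort": joint torques, N m; "tool_pos": TCP position; "ee_rot": TCP orientation; "wrist_force": force on the tool from outside, world axes, zero at the start; "moment": the same for the moment, N m; "width": finger opening in m.
Only numpy, scipy, OpenCV 4.12 (cv2) and the standard library are available. Lean on these libraries where they do the work, as an engineer would, in place of code of your own. Each camera call takes 0.05 s, during which the arm holds its last target.

## Working session

There is one attempt and no reset: what is moved stays moved. The work goes in short steps, Python scripts to look and compute and a shell command to move; the robot and the scene stay as the last step left them, time stands still between calls to the robot, and variables do not carry over. Pictures are saved under pics/ and viewed, and the job is handed in when it is done.

```bash
mkdir -p pics; ls; python3 - <<'E'
from plant import r,snapshot,calibration
import cv2
s=r.state();print(s, r.tcp_to_tips)
for n in("scene","top"):
    print(n,calibration(n)); cv2.imwrite(f"pics/{n}0.png",snapshot(n)[:,:,::-1])
E
```

```text
pics
{'clock': 0.0, 'joint_positions': array([-1.37508028,  0.47780797,  0.02234286,  1.55646283, -0.01147234,
        1.10930532, -0.08310433]), 'qd': array([ 0.00089665,  0.00106269, -0.00018169,  0.00027987,  0.00043557,
        0.00093008, -0.00114996]), 'effort': array([ 2.38900257e-04, -5.96442389e+01,  1.60798699e+00, -2.81197214e+01,
        1.25356915e-02,  9.27346176e-03,  1.40639517e-05]), 'tool_pos': array([0.20184908, 0.64381984, 0.40371541]), 'ee_rot': array([ 1.51311189e-01,  9.88485743e-01, -9.25767115e-04, -5.84425646e-05]), 'wrist_force': array([-0.36040336,  0.21062534, -0.29217802]), 'moment': array([ 0.05996979,  0.02765702, -0.00115947]), 'width': 0.08555768700119948} 0.1734
scene {'intrinsics': array([[547.00620527,   0.        , 308.88379986],
       [  0.        , 547.00620527, 247.91151574],
       [  0.        ,   0.        ,   1.        ]]), 'eye': array([-0.07053234,  0.48871362,  0.63185114]), 'attitude': array([-0.4521432 ,  0.78320491, -0.37617061,  0.20162406])}
top {'intrinsics': array([[599.91008368,   0.        , 322.75669557],
       [  0.        , 599.91008368, 239.24889659],
       [  0.        ,   0.        ,   1.        ]]), 'eye': array([0.38838843, 0.15241789, 0.92142844]), 'attitude': array([ 0.71606345, -0.6961598 ,  0.0452802 , -0.02375641])}
```

View pics/scene0.png

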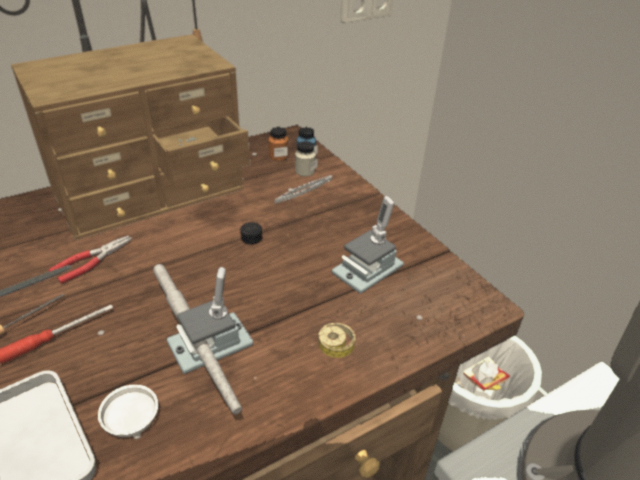

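View pics/top0.png

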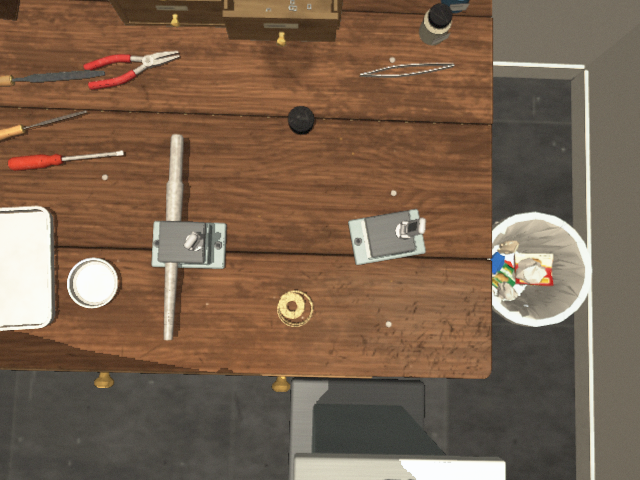

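```bash
cat > h.py <<'E'
import numpy as np
from scipy.spatial.transform import Rotation as R
from plant import calibration
def ray(n,u,v,c=None):
    c=c or calibration(n); K=c["intrinsics"]
    d=R.from_quat(c["attitude"]).apply(np.linalg.solve(K,[u,v,1.])); return np.array(c["eye"]),d/np.linalg.norm(d)
def onz(n,u,v,z,c=None):
    e,d=ray(n,u,v,c); return e+d*(z-e[2])/d[2]
def tri(a,b):
    (e1,d1),(e2,d2)=a,b
    A=np.stack([d1,-d2],1); t=np.linalg.lstsq(A,e2-e1,rcond=None)[0]
    p,q=e1+t[0]*d1,e2+t[1]*d2; return (p+q)/2,np.linalg.norm(p-q)
def proj(n,p,c=None):
    c=c or calibration(n); q=R.from_quat(c["attitude"]).inv().apply(np.array(p)-c["eye"]); q=c["intrinsics"]@q; return q[:2]/q[2]
E
python3 - <<'E'
import cv2
t=cv2.imread("pics/top0.png");s=cv2.imread("pics/scene0.png")
cv2.imwrite("pics/c1.png",cv2.resize(t[205:285,140:240],None,fx=8,fy=8,interpolation=cv2.INTER_CUBIC)[:600,:800])
cv2.imwrite("pics/c2.png",cv2.resize(s[255:375,155:265],None,fx=5,fy=5,interpolation=cv2.INTER_CUBIC))
E
```

```text
(no output)
```

View pics/c1.png

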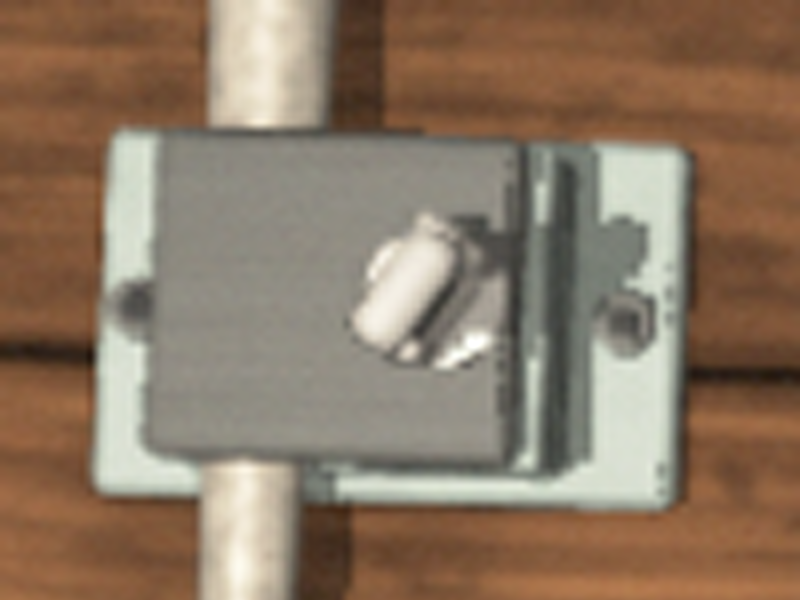

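View pics/c2.png

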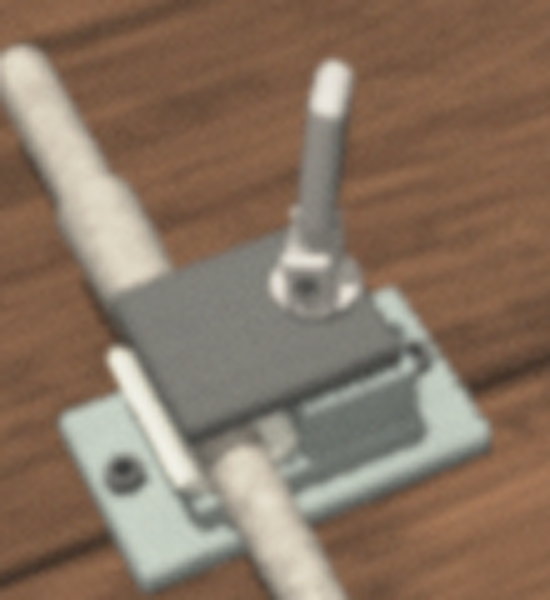

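```bash
python3 - <<'E'
from h import *
np.set_printoptions(precision=4,suppress=True)
f=lambda u,v:(u/8+140,v/8+205)
g=lambda u,v:(u/5+155,v/5+255)
top=[f(110,130),f(690,148),f(680,508),f(95,495)]
P=[onz("top",*p,0.010) for p in top]; print(*P,sep="\n")
print("sides",[np.linalg.norm(P[i]-P[(i+1)%4]) for i in range(4)])
# same corners scene: (y-,x+)=right(490,435)? ; near (150,585)
for a,b in (((690,148),(390,290)),((680,508),(490,438)),((95,495),(148,588)),((110,130),(65,415))):
    print("corner",tri(ray("top",*f(*a)),ray("scene",*g(*b))))
print("tip",tri(ray("top",*f(405,290)),ray("scene",*g(333,78))))
# mandrel ends
for a,b in (((177,137),(160,268)),((168,337),(237,408))):
    p=tri(ray("top",*a),ray("scene",*b));print("mandrel",p)
c=np.mean(P,0);print("centre",c)
ax=[(P[0]+P[1]-P[2]-P[3])/2]; print("xaxis yaw",np.degrees(np.arctan2(ax[0][1],ax[0][0])), )
ay=(P[0]+P[3]-P[1]-P[2])/2;print(np.degrees(np.arctan2(ay[1],ay[0]))-90)
m=onz("top",177,137,.032)-onz("top",168,337,.032);print("mandrel yaw",np.degrees(np.arctan2(m[1],m[0])),np.linalg.norm(m))
# lever top end face line ends
for p in ((365,335),(445,250)): print(onz("top",*f(*p),.136))
# spare
print("spare tip",onz("top",417,226,.138), tri(ray("top",417,226),ray("scene",387,201)))
E
```

```text
[0.4979 0.3831 0.01  ]
[0.4978 0.2735 0.01  ]
[0.4293 0.2725 0.01  ]
[0.4286 0.3822 0.01  ]
sides [np.float64(0.10964451422221175), np.float64(0.06855571445313703), np.float64(0.10973336636943162), np.float64(0.06928618950775804)]
corner (array([0.4982, 0.2736, 0.0032]), np.float64(0.001836021390560358))
corner (array([0.4291, 0.2727, 0.0023]), np.float64(0.0018932802654812824))
corner (array([0.4278, 0.3819, 0.0026]), np.float64(0.004876461556159896))
corner (array([0.4969, 0.3814, 0.0067]), np.float64(0.005558799664162495))
tip (array([0.4571, 0.3005, 0.1368]), np.float64(0.003126320632694918))
mandrel (array([0.6219, 0.3468, 0.034 ]), np.float64(0.005486991478824732))
mandrel (array([0.3246, 0.3475, 0.0242]), np.float64(0.00484313603402928))
centre [0.4634 0.3278 0.01  ]
xaxis yaw 0.8040492422787897
0.14520866424325618
mandrel yaw 0.3637404982548286 0.29749539637397
[0.4504 0.3082 0.136 ]
[0.4647 0.2959 0.136 ]
spare tip [0.4868 0.0054 0.138 ] (array([0.4855, 0.0025, 0.1344]), np.float64(0.005790733294075928))
```

```bash
python3 -m jog '[{"offset":[35,-45,0],"rotation":[0,0,-3]},{"offset":[70,-90,0],"rotation":[0,0,-6]},{"offset":[105,-135,0],"rotation":[0,0,-9]},{"offset":[140,-180,0],"rotation":[0,0,-12]},{"offset":[175,-225,0],"rotation":[0,0,-15]},{"offset":[210,-270,0],"rotation":[0,0,-18]},{"offset":[240,-305,0],"rotation":[0,0,-20]},{"offset":[262,-334,-20],"rotation":[0,0,-22]},{"offset":[262,-334,-40],"rotation":[0,0,-22]},{"offset":[262,-334,-40],"rotation":[0,0,-22]}]' 0 40
python3 - <<'E'
from h import *
from plant import r,snapshot
import cv2,pickle
s=r.state();print(s["tool_pos"],s["ee_rot"],s["wrist_force"],s["joint_positions"])
c=calibration("wrist");pickle.dump(c,open("w1.pkl","wb"));print(c)
cv2.imwrite("pics/w1.png",snapshot("wrist")[:,:,::-1])
print(proj("wrist",[.457,.301,.137],c),proj("wrist",[.4635,.310,.078],c))
E
```

```text
clock: 1.35
tool_pos: [0.4634, 0.3092, 0.3623]
ee_rot: [0.337, 0.941, -0.002, -0.001]
wrist_force: [0.3, 0.4, 0.4]
width: 0.0857
[0.46335181 0.30924303 0.3622522 ] [ 0.33744106  0.94134273 -0.00244774 -0.00118389] [0.31071132 0.3921009  0.43762869] [-0.88385274  0.33410913  0.22699788  1.89513909 -0.09162236  0.9277532
  0.26882241]
{'intrinsics': array([[347.4855462 ,   0.        , 317.67601454],
       [  0.        , 347.4855462 , 236.00446916],
       [  0.        ,   0.        ,   1.        ]]), 'eye': array([0.40476246, 0.3585964 , 0.33102228]), 'attitude': array([0.89332723, 0.42251308, 0.06355351, 0.13932016])}
[300.11811315 260.34886806] [318.73381521 230.86145354]
```

View pics/w1.png

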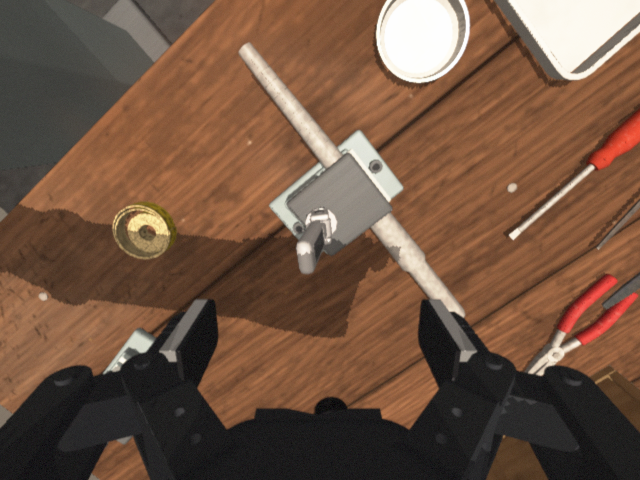

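```bash
python3 - <<'E'
import cv2
t=cv2.imread("pics/w1.png")
cv2.imwrite("pics/w1c.png",cv2.resize(t[180:290,260:410],None,fx=5,fy=5,interpolation=cv2.INTER_CUBIC))
E
```

```text
(no output)
```

View pics/w1c.png

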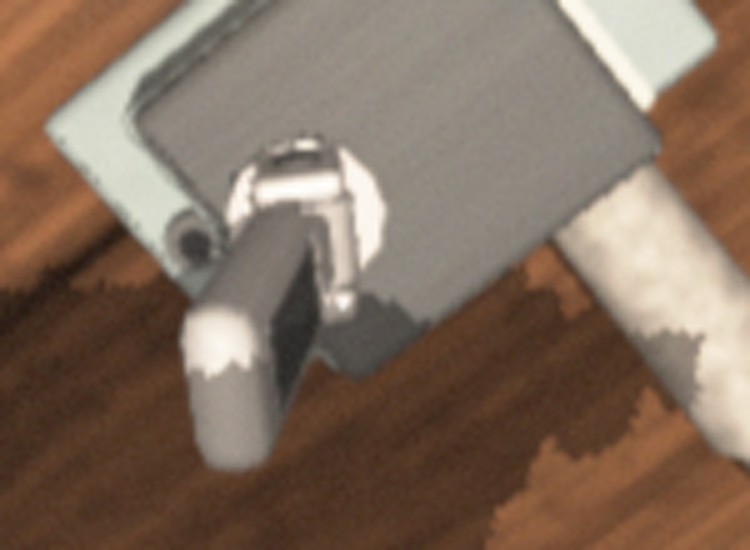

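```bash
python3 - <<'E'
from h import *
import pickle
np.set_printoptions(precision=4,suppress=True)
c=pickle.load(open("w1.pkl","rb"))
f=lambda u,v:(u/5+260,v/5+180)
a=onz("w",*f(217,318),.137,c);b=onz("w",*f(237,462),.137,c);print(a,b,np.linalg.norm(a-b))
d=a-b;print("normal deg",np.degrees(np.arctan2(d[1],d[0]))-90)
t=(190.6,241.2)
print("tip tri top/wrist",tri(ray("top",*t),ray("w",*f(225,392),c)))
print("washer",onz("w",*f(307,213),.058,c))
print("base corner -x? ",onz("w",*f(48,127),.003,c),onz("w",*f(715,42),.003,c))
E
```

```text
[0.4501 0.3094 0.137 ] [0.4658 0.2993 0.137 ] 0.018568619463327662
normal deg 57.37806677380621
tip tri top/wrist (array([0.4586, 0.3028, 0.133 ]), np.float64(0.000755364886999248))
washer [0.4641 0.3123 0.058 ]
base corner -x?  [0.4311 0.2752 0.003 ] [0.4991 0.3841 0.003 ]
```

```bash
python3 -m jog '[{"offset":[0,1,-40],"rotation":[0,0,2]},{"offset":[0,1,-75],"rotation":[0,0,2]},{"offset":[0,1,-92],"rotation":[0,0,2]},{"offset":[0,1,-92],"rotation":[0,0,2]}]' 0 40
python3 -m jog '[{"offset":[0,0,0],"rotation":[0,0,0]},{"offset":[0,0,0],"rotation":[0,0,0]},{"offset":[0,0,0],"rotation":[0,0,0]},{"offset":[0,0,0],"rotation":[0,0,0]},{"offset":[0,0,0],"rotation":[0,0,0]},{"offset":[0,0,0],"rotation":[0,0,0]},{"offset":[0,0,0],"rotation":[0,0,0]},{"offset":[0,0,0],"rotation":[0,0,0]}]' 1 40
python3 - <<'E'
from h import *
from plant import r,snapshot
import cv2
s=r.state();print(s)
cv2.imwrite("pics/s2.png",cv2.resize(snapshot("scene")[160:380,120:360,::-1],None,fx=2.5,fy=2.5))
cv2.imwrite("pics/w2.png",snapshot("wrist")[:,:,::-1])
E
```

```text
clock: 1.9
tool_pos: [0.4633, 0.3114, 0.2711]
ee_rot: [0.32, 0.947, -0.002, -0.001]
wrist_force: [0.2, 0.0, 0.8]
width: 0.0852
clock: 2.9
tool_pos: [0.4634, 0.3113, 0.2712]
ee_rot: [0.32, 0.947, -0.002, -0.001]
wrist_force: [0.4, -0.5, 1.9]
width: 0.0096
{'clock': 2.9, 'joint_positions': array([-0.85636815,  0.45859316,  0.19457906,  1.96019269, -0.12659149,
        0.73856142,  0.33168667]), 'qd': array([-2.92071313e-04,  1.77802413e-03,  2.03063721e-03,  1.06035504e-03,
        9.40568276e-05,  5.95099606e-04, -2.54839821e-04]), 'effort': array([-6.68449961e-01, -4.92253304e+01,  2.91447803e+00, -2.05802321e+01,
       -3.42731858e-01, -3.70729761e-02, -7.42895412e-02]), 'tool_pos': array([0.46343702, 0.31130463, 0.2712492 ]), 'ee_rot': array([ 3.20180237e-01,  9.47354246e-01, -1.94519267e-03, -8.74284893e-04]), 'wrist_force': array([ 0.44088444, -0.45938823,  1.86360519]), 'moment': array([-0.30448419, -0.18474951,  0.05567322]), 'width': 0.00955418046718408}
```

View pics/s2.png

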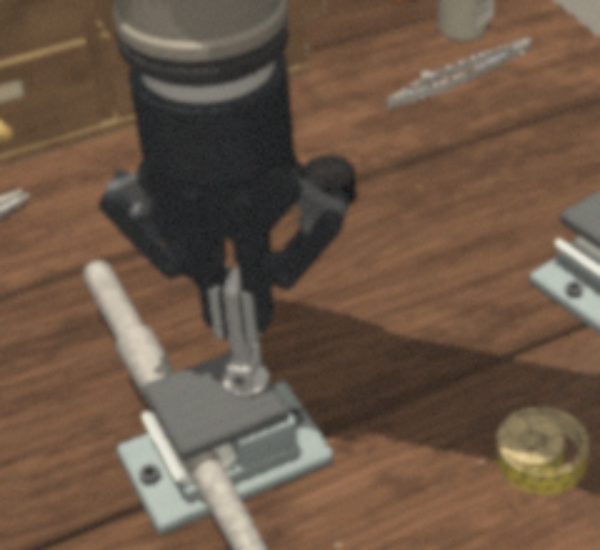

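View pics/w2.png

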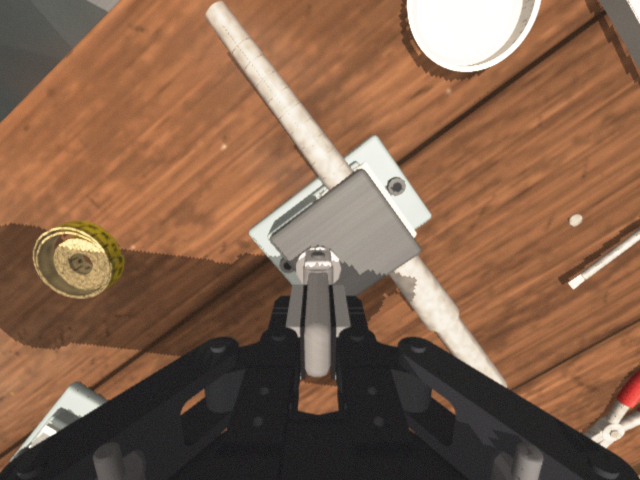

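```bash
python3 -m jog '[{"offset":[0,0,0],"rotation":[0,0,-8]},{"offset":[0,0,0],"rotation":[0,0,-16]},{"offset":[0,0,-1],"rotation":[0,0,-24]},{"offset":[0,0,-1],"rotation":[0,0,-32]},{"offset":[0,0,-1],"rotation":[0,0,-40]},{"offset":[0,0,-2],"rotation":[0,0,-46]},{"offset":[0,0,-2],"rotation":[0,0,-50]},{"offset":[0,0,-2],"rotation":[0,0,-50]},{"offset":[0,0,-2],"rotation":[0,0,-50]}]' 1 40
python3 -c "
from plant import r
import numpy as np
s=r.state();q=s['ee_rot'];print(s['moment'],2*np.degrees(np.arctan2(q[1],q[0]))-90,s['joint_positions'])"
```

```text
clock: 4.12
tool_pos: [0.4632, 0.3107, 0.2694]
ee_rot: [0.691, 0.723, -0.002, -0.002]
wrist_force: [-2.3, -2.6, 6.7]
width: 0.0093
[-0.81758251  0.38802774 -0.10710097] 2.6122031436313193 [-1.02410708  0.48490844  0.41501696  1.97350836 -0.285419    0.74423926
 -0.39331041]
```

Low moment so far (friction only); find the stop in small steps.

```bash
for i in 1; do python3 -m jog '[{"offset":[0,0,0],"rotation":[0,0,-2]},{"offset":[0,0,0],"rotation":[0,0,-3]},{"offset":[0,0,0],"rotation":[0,0,-3]}]' ; done
cat > st.py <<'E'
from plant import r
import numpy as np
s=r.state();q=s['ee_rot'];print(s['tool_pos'],s['wrist_force'],s['moment'],2*np.degrees(np.arctan2(q[1],q[0]))-90,s["width"])
E
python3 st.py
```

```text
clock: 4.5
tool_pos: [0.4632, 0.3107, 0.2694]
ee_rot: [0.709, 0.705, -0.002, -0.002]
wrist_force: [-1.2, -2.4, 4.4]
width: 0.0099
[0.46315796 0.31068445 0.26940824] [-1.23252069 -2.42571412  4.38231708] [-0.49800752  0.12697911  0.03843127] -0.38279696718765877 0.009923649443190057
```

```bash
python3 -m jog '[{"offset":[0,0,0],"rotation":[0,0,-2]},{"offset":[0,0,0],"rotation":[0,0,-4]},{"offset":[0,0,0],"rotation":[0,0,-4]},{"offset":[0,0,0],"rotation":[0,0,-4]}]'
python3 st.py
python3 - <<'E'
from plant import snapshot
import cv2
cv2.imwrite("pics/w3.png",snapshot("wrist")[:,:,::-1])
E
```

```text
clock: 5.0
tool_pos: [0.4631, 0.3108, 0.2694]
ee_rot: [0.733, 0.68, -0.002, -0.002]
wrist_force: [-0.3, -1.6, 4.4]
width: 0.0097
[0.46309395 0.31080551 0.26944023] [-0.26199539 -1.55416662  4.35410896] [-0.48873332  0.04635685  0.90417266] -4.321762358471659 0.009720173907443924
```

View pics/w3.png

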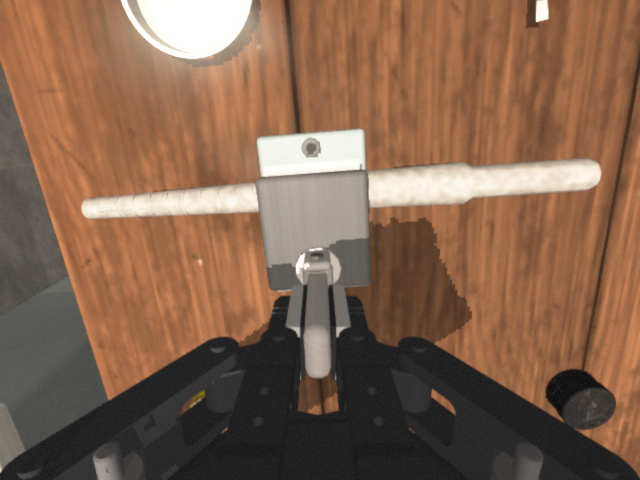

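```bash
python3 -m jog '[{"offset":[0,0,0],"rotation":[0,0,0]},{"offset":[0,0,0],"rotation":[0,0,0]},{"offset":[0,0,0],"rotation":[0,0,0]},{"offset":[0,0,0],"rotation":[0,0,0]},{"offset":[0,0,30],"rotation":[0,0,0]},{"offset":[0,0,75],"rotation":[0,0,0]},{"offset":[0,0,75],"rotation":[0,0,0]}]' 0
python3 st.py
python3 - <<'E'
from plant import snapshot
import cv2
cv2.imwrite("pics/w4.png",snapshot("wrist")[:,:,::-1])
E
```

```text
clock: 5.92
tool_pos: [0.4644, 0.3112, 0.3476]
ee_rot: [0.734, 0.68, 0.001, -0.002]
wrist_force: [-0.4, 0.3, -0.6]
width: 0.0856
[0.46436165 0.31121062 0.34760039] [-0.35158425  0.32684414 -0.60580555] [-0.00396775 -0.06792662 -0.02350024] -4.365243169524206 0.08556106101425802
```

View pics/w4.png

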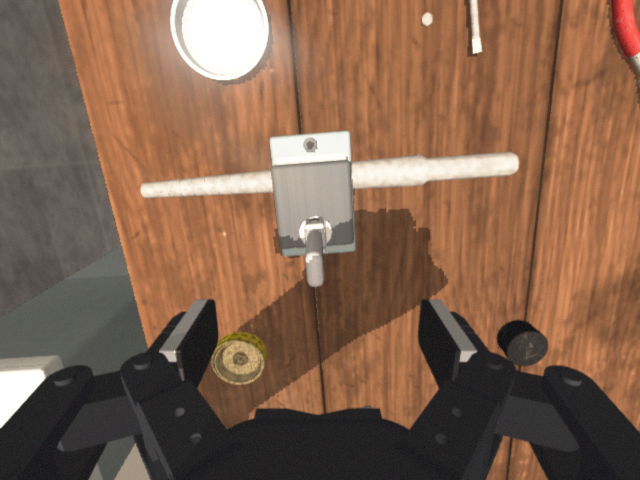

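The lever stands upright with its width along the holder's y, so the bolt is snug. Next I close the fingers and go round to the +x side of the lever.

```bash
python3 -m jog '[{"offset":[40,0,0],"rotation":[0,0,4]},{"offset":[40,0,0],"rotation":[0,0,4]},{"offset":[40,0,0],"rotation":[0,0,4]},{"offset":[40,0,0],"rotation":[0,0,4]},{"offset":[40,0,0],"rotation":[0,0,4]},{"offset":[40,0,0],"rotation":[0,0,4]},{"offset":[40,0,-25],"rotation":[0,0,4]},{"offset":[40,0,-50],"rotation":[0,0,4]},{"offset":[40,0,-50],"rotation":[0,0,4]}]' 1 40
python3 st.py
python3 - <<'E'
from plant import snapshot
import cv2
cv2.imwrite("pics/s5.png",cv2.resize(snapshot("scene")[160:380,120:360,::-1],None,fx=2.5,fy=2.5))
E
```

```text
clock: 7.1
tool_pos: [0.5027, 0.3107, 0.2943]
ee_rot: [0.709, 0.705, -0.002, -0.002]
wrist_force: [-0.5, 0.2, 0.2]
width: -0.0
[0.5026717  0.31074978 0.29425233] [-0.53277463  0.17117643  0.22653372] [-0.01179992 -0.02752921  0.00433499] -0.33423379563615185 -3.029050831777246e-05
```

View pics/s5.png

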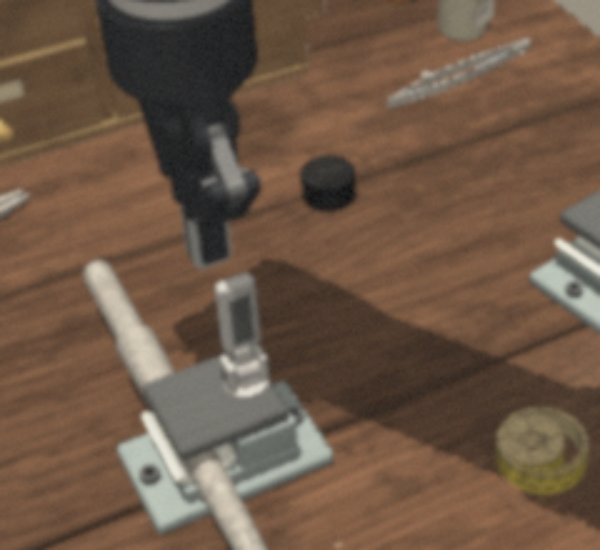

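```bash
python3 -m jog '[{"offset":[-12,0,0],"rotation":[0,0,0]},{"offset":[-22,0,0],"rotation":[0,0,0]},{"offset":[-34,0,0],"rotation":[0,0,0]},{"offset":[-48,0,-1],"rotation":[0,0,0]},{"offset":[-54,0,-5],"rotation":[0,0,0]},{"offset":[-60,0,-9],"rotation":[0,0,0]},{"offset":[-70,0,-19],"rotation":[0,0,0]},{"offset":[-75,0,-28],"rotation":[0,0,0]},{"offset":[-75,0,-28],"rotation":[0,0,0]}]'
python3 st.py
python3 - <<'E'
from plant import snapshot
import cv2
cv2.imwrite("pics/s6.png",cv2.resize(snapshot("scene")[160:380,120:360,::-1],None,fx=2.5,fy=2.5))
E
```

```text
clock: 8.28
tool_pos: [0.4274, 0.3108, 0.2663]
ee_rot: [0.709, 0.705, -0.003, -0.002]
wrist_force: [-0.4, 0.0, -0.5]
width: -0.0002
[0.42742081 0.3107888  0.26633391] [-0.44355521  0.01802713 -0.45436209] [-0.03923055 -0.01762244  0.04120603] -0.3060580044144814 -0.0002078692783796983
```

View pics/s6.png

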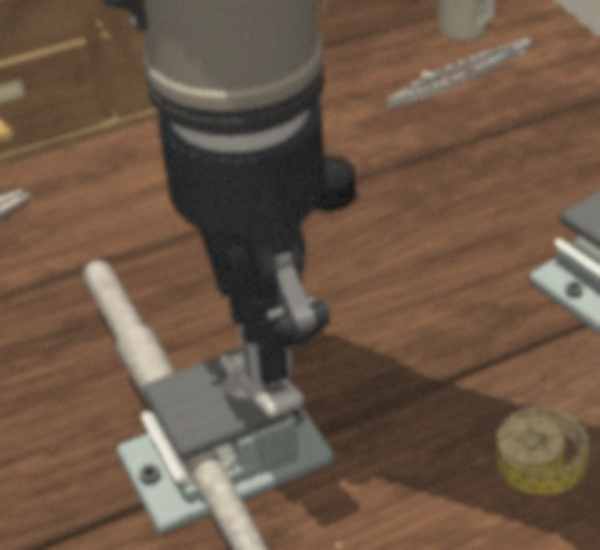

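```bash
python3 -m jog '[{"offset":[-3,0,-7],"rotation":[0,0,0]},{"offset":[-4,0,-12],"rotation":[0,0,0]},{"offset":[-4,0,-16],"rotation":[0,0,0]},{"offset":[-4,0,-17],"rotation":[0,0,0]},{"offset":[-4,0,-17],"rotation":[0,0,0]}]'
python3 st.py
python3 -m jog '[{"offset":[0,0,-1],"rotation":[0,0,0]},{"offset":[0,0,-2],"rotation":[0,0,0]},{"offset":[0,0,-2],"rotation":[0,0,0]}]'
python3 st.py
```

```text
clock: 8.95
tool_pos: [0.4239, 0.3106, 0.2496]
ee_rot: [0.709, 0.705, -0.002, -0.002]
wrist_force: [-0.0, -0.0, 0.0]
width: -0.0002
[0.42387613 0.31056992 0.24960991] [-0.04186406 -0.01167678  0.03756481] [-0.00819613  0.06933695 -0.0151199 ] -0.3332011831345909 -0.00017225756190289456
clock: 9.32
tool_pos: [0.424, 0.3105, 0.2479]
ee_rot: [0.709, 0.705, -0.002, -0.002]
wrist_force: [-2.2, -0.7, 6.9]
width: 0.0001
[0.42395513 0.31052539 0.24792949] [-2.16553875 -0.71385382  6.92889613] [-0.1667435   0.43387398  0.0044864 ] -0.3396007536114638 6.270177683152139e-05
```

```bash
python3 -m jog '[{"offset":[0,0,-1],"rotation":[0,0,0]},{"offset":[0,0,-2],"rotation":[0,0,0]},{"offset":[0,0,-2],"rotation":[0,0,0]}]'
python3 st.py
python3 -m jog '[{"offset":[0,0,20],"rotation":[0,0,0]},{"offset":[0,0,70],"rotation":[0,0,0]},{"offset":[0,60,120],"rotation":[0,0,0]},{"offset":[0,120,150],"rotation":[0,0,0]},{"offset":[0,170,150],"rotation":[0,0,0]},{"offset":[0,170,150],"rotation":[0,0,0]}]'
python3 st.py
python3 - <<'E'
from plant import snapshot
import cv2
s=snapshot("scene");t=snapshot("top")
cv2.imwrite("pics/s7.png",s[:,:,::-1]);cv2.imwrite("pics/t7.png",cv2.resize(t[195:285,140:240,::-1],None,fx=6,fy=6,interpolation=cv2.INTER_CUBIC));cv2.imwrite("pics/t7f.png",t[:,:,::-1])
a=cv2.imread("pics/top0.png")[195:275,340:440].astype(int);b=t[195:275,340:440,::-1].astype(int);print(abs(a-b).max(),abs(a-b).mean())
E
```

```text
clock: 9.7
tool_pos: [0.424, 0.3105, 0.247]
ee_rot: [0.709, 0.705, -0.002, -0.003]
wrist_force: [-5.1, -3.3, 15.2]
width: -0.0001
[0.42397011 0.31047777 0.2469656 ] [-5.05161607 -3.30709084 15.24888057] [-0.40475909  1.05868991 -0.00855394] -0.3525481615041315 -5.84772671895414e-05
clock: 10.45
tool_pos: [0.4219, 0.4857, 0.3971]
ee_rot: [0.707, 0.707, -0.001, -0.003]
wrist_force: [-0.5, -0.5, 0.5]
width: -0.0002
[0.4219123  0.48570163 0.39711867] [-0.51341262 -0.4697431   0.51555016] [-0.08953569  0.01696127 -0.02856496] 0.051681007589280625 -0.0001903656567654629
18 6.871583333333334
```

View pics/s7.png

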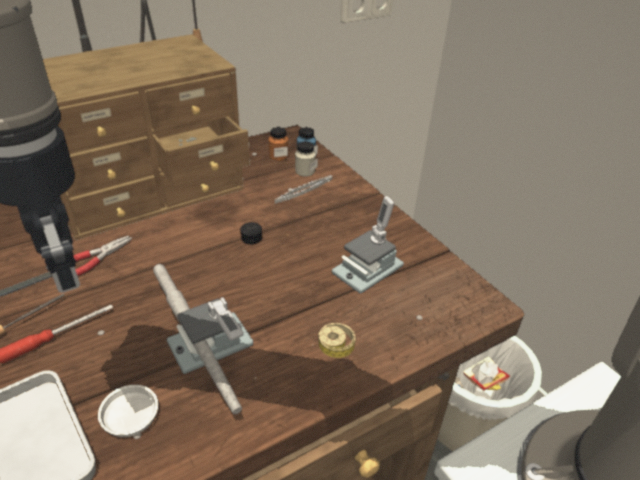

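View pics/t7.png

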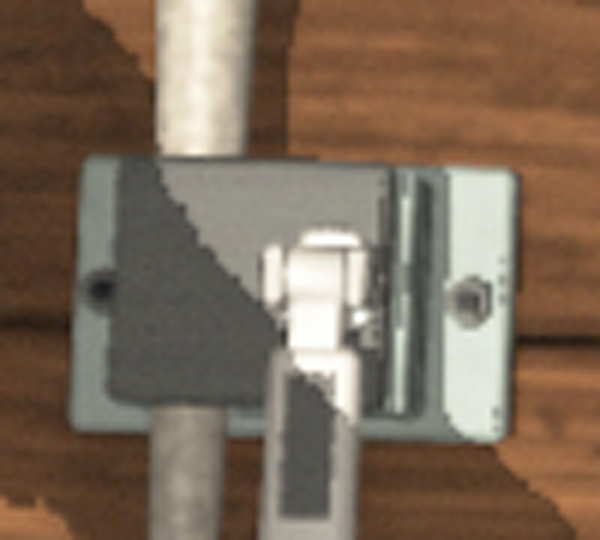

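```bash
python3 -c "
from plant import job
print(job.finish_job())"
```

```text
the job is handed in; nothing more can be done
None
```

I locked the mandrel holder and handed the job in with the clock at about 10.5 s. I gripped the standing lever and turned the bolt about 52° clockwise to its stop. I then released it, and folded the lever down towards the holder's -x with closed fingertips.

What the last checks showed:
- **Bolt snug:** turning 4° further raised the wrist moment from about 0.04 to 0.90 N m, well above the 0.08 N m friction. The wrist picture after release shows the lever upright and square to the holder.
- **Lever flat:** pressing down, the force rose to 15 N with the fingertips at about 74 mm, against the stated 75 mm. The top view shows the lever lying parallel to the mandrel, so the bolt did not visibly turn back. I did not measure the lever's level from two views.
- **Empty holder:** its lever still stands. The top view around it changed only at the level of lighting and noise (18 of 255 grey levels at most).
- **Robot clear:** the arm had moved well clear of the holder, with only about 0.5 N residual on each axis.

Before the grasp, the wrist and top cameras disagreed by about 2 mm on the base corners. The lever's turn came out as 49° from the top view and 57° from the wrist camera. I used about 52.5°, and the grip and the stop took up the difference.

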